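# Refill the counter scent diffuser

## Robot

A 6-joint arm with a two-finger parallel gripper is mounted at the origin on a cart in front of the work surface, level with it; the furniture and walls round the work are solid. World frame = base frame: x ahead of the robot, y to its left, z up, the work surface at z = 0. Lengths are in mm, angles in rad, forces in N, time in s.
With the tool pointing down it reaches from about 350 to 975 mm from the base axis. Payload 7.1 kg.
Tool frame: the origin (TCP) lies midway between the tips of the shut fingers; the grasp point (between the pads) lies 19 mm behind it; z points along the fingers, y is the line along which they close (so a half turn about z gives the same grasp; the last joint's range is limited). The gripper opens to 88 mm and grips with 3 to 60 N. Pads are 20 mm wide; open, the fingers measure 115 mm over their backs; the gripper's body (75 mm by 178 mm) begins 61 mm behind the grasp point.
Start: joints at [-1.143, 0.423, 1.63, -0, 1.089, -0.019], TCP at [270.066, -563.622, 222.675] pointing down, gripper open.
Joint ranges: [-3, 3], [-0.9, 2.11], [0.09, 2.58], [-1.31, 4.45], [0.11, 2.69], [-2.54, 2.54]. Speed limits (rad/s): [2.39, 2.39, 3.01, 3.14, 3.14, 3.14].

## Interface

Orientations are given as a rotation vector (axis times angle).
In Python, from workcell import ctrl gives the robot as it stands. The module is installed in compiled form; this text tells all that it offers.
- The arm moves only by the tool servo_tool, never from a script. Its argument "increments" is a list of rows, each a list of 7 numbers: the shift along the world's x, y, z in cm, then the turn, a rotation vector about the world's x, y, z in degrees, then the opening, from -1 (shut) to 1 (fully open). A call has 1 to 20 rows; each row is the pose to reach, as a shift and turn from the pose commanded when the call began; what a row does not reach only later rows make up. A row lasts 1/12 s, in which the tool goes at most 41.7 mm and 7.16 degrees, less where a joint would pass 70% of its speed; a pose out of reach is approached as far as the arm can. A call with a gripper value outside its range is refused whole. The fingers move at their own pace and stop on an object; the grip force is fixed at half the most. Time passes only in rows, so rows that repeat a pose let the fingers close. It gives the time, the measured TCP pose, the force, the opening and the grip force at its end, in the units of the state.
- ctrl.get_obs(): the state, without advancing time (a new reading comes with each control period).
- ctrl.get_image(name): name is "side" or "top"; returns a dict with "image" (400x640x3 uint8, red, green, blue), "fx", "fy", "cx", "cy" (pixels), "extrinsics" (4x4, takes a point from camera to world coordinates). Camera axes: x right, y up, looking along -z (the intrinsics and any distortion apply to the point x, -y, -z); pixel columns grow to the right and rows downward; lengths in mm; the calibration is good to about 2 mm. A picture is of the moment at which its call begins. There is no depth.
- ctrl.close_job(): hands the job in; it is judged then, once.
The state is a dict: "t": time; "qpos": joint angles; "qvel": joint speeds; "joint_torque": joint torques, N m; "ee_pos": TCP position; "orientation": TCP orientation; "ft_force": force on the tool from outside, world axes, zero at the start; "moment": the same for the moment, N m; "width": finger opening in mm; "grasp_force": force on a finger pad.
Only numpy, scipy, OpenCV 4.12 (cv2) and the standard library are available. Lean on these libraries where they do the work, as an engineer would, in place of code of your own. Each camera call takes 0.05 s, during which the arm holds its last target. There are 200 camera calls.

## Task

Refill the counter's scent diffuser. First guide its lever along the zigzag gate from the red-dot end all the way to the end of the white-dot (service) slot; with the lever there, seat every flacon upright in a brass dish of the diffuser, one to a dish, and push one reed from the stand fully down the neck of each flacon. Then guide the lever to the end of the green-dot slot in the middle of the gate and let go of it; leave the wooden rubber stamp beside the diffuser where it stands.

Things in the scene. Friction and masses are not known exactly. Their poses are not given: they have to be found in the camera images.
- diffuser: Scent diffuser, fixed: wooden base 215 x 256 x 30 mm (x, y, z), origin at its underside's centre, z up. In front (its -x) a dark plate, top z = 42 mm, with a zigzag slot 16 mm wide for the lever's 8 mm stem (4 mm play each side; solid walls, no cutting corners). Gate centre at x = -55, y = 0 mm of this frame. Behind, at x = +55, three brass dishes.
- lever_along (a joint): Lever along the gate, m, to the diffuser's +y from the gate centre, -0.050 to 0.050; slides upright, friction 1.5 N, stays put. Slot centre line as (along, across) mm: white-dot end (46,-14), (18,-14), (18,14), (0,14) [here the green-dot slot branches off to its blind end (0,30)], (-18,14), (-18,-14), red-dot end (-46,-14). The stem can go 4 mm past an end.
- lever_across (a joint): Lever across the gate, m, to the diffuser's +x from the gate centre, -0.018 to 0.034; friction 1.5 N, no spring. About -0.014 in the white-dot and red-dot slots, 0.030 to 0.034 at the end of the green-dot slot.
- knob (a point): Centre of the lever's round upright black knob, 26 mm across, reaching 15 mm below and 16 mm above this point, which is 100 mm above the counter and moves with the lever (diffuser frame: x = -0.055 + lever_across, y = lever_along). The gate's top is 58 mm below it.
- cup0 (a point): Rim centre of the brass dish at x = +55, y = +80 mm of the diffuser, 50 mm above the counter. Inside a cone, 54 mm wide at the rim, 16 mm at its floor 16 mm down; it centres a flacon set down within 8 mm of its middle. A seated flacon's underside is about 14 mm below this point. Any flacon may stand in any dish.
- cup1 (a point): The same for the middle dish, at y = 0.
- cup2 (a point): The same for the dish at y = -80 mm.
- flacon_blue: A blue flacon, 78 mm high, 0.16 kg, round weighted base with a 20 mm flat, rights itself on the counter; origin at its underside's centre, z up. Widest 47 mm at 20 mm; shoulder to 43 mm; upright neck 29 mm wide at 43-70 mm (grasp here); lip 33 mm wide. Bore 14 mm wide, 35 mm deep from the mouth, floor at 43 mm. 2 or 3 flacons are present; an absent one reads None always.
- flacon_terracotta: A brown-red terracotta flacon, 78 mm high, 0.16 kg, round weighted base with a 20 mm flat, rights itself on the counter; origin at its underside's centre, z up. Widest 47 mm at 20 mm; shoulder to 43 mm; upright neck 29 mm wide at 43-70 mm (grasp here); lip 33 mm wide. Bore 14 mm wide, 35 mm deep from the mouth, floor at 43 mm. 2 or 3 flacons are present; an absent one reads None always.
- flacon_white: A white flacon, 78 mm high, 0.16 kg, round weighted base with a 20 mm flat, rights itself on the counter; origin at its underside's centre, z up. Widest 47 mm at 20 mm; shoulder to 43 mm; upright neck 29 mm wide at 43-70 mm (grasp here); lip 33 mm wide. Bore 14 mm wide, 35 mm deep from the mouth, floor at 43 mm. 2 or 3 flacons are present; an absent one reads None always.
- reed_stand: Dark wooden stand for reeds, loose, 0.8 kg, 150 x 46 x 44 mm, origin at its underside's centre, z up. Four square holes 8 mm wide, 38 mm deep in a row along its x at -52.5, -17.5, 17.5, 52.5 mm, for reed0 to reed3 in this order; take a reed with the fingers closing along the stand's y.
- reed0: A reed, 90 mm, 14 g: 6 mm wooden rod, at 60-90 mm a round black cap 12 mm across (grasp here); origin at the lower end, z toward the cap. Starts upright in the stand, leaning up to 4 degrees, lower end 6 mm above the counter. Any reed suits any flacon; spare or dropped reeds may be left. Fully in, its lower end is 43 mm above the flacon's underside; it may lean 13 degrees.
- reed1: A reed, 90 mm, 14 g: 6 mm wooden rod, at 60-90 mm a round black cap 12 mm across (grasp here); origin at the lower end, z toward the cap. Starts upright in the stand, leaning up to 4 degrees, lower end 6 mm above the counter. Any reed suits any flacon; spare or dropped reeds may be left. Fully in, its lower end is 43 mm above the flacon's underside; it may lean 13 degrees.
- reed2: A reed, 90 mm, 14 g: 6 mm wooden rod, at 60-90 mm a round black cap 12 mm across (grasp here); origin at the lower end, z toward the cap. Starts upright in the stand, leaning up to 4 degrees, lower end 6 mm above the counter. Any reed suits any flacon; spare or dropped reeds may be left. Fully in, its lower end is 43 mm above the flacon's underside; it may lean 13 degrees.
- reed3: A reed, 90 mm, 14 g: 6 mm wooden rod, at 60-90 mm a round black cap 12 mm across (grasp here); origin at the lower end, z toward the cap. Starts upright in the stand, leaning up to 4 degrees, lower end 6 mm above the counter. Any reed suits any flacon; spare or dropped reeds may be left. Fully in, its lower end is 43 mm above the flacon's underside; it may lean 13 degrees.
- rubber_stamp: Wooden rubber stamp, 25 x 52 x 69 mm, upright, loose, a bystander left of the diffuser's back; origin at its underside's centre.

How it is judged (in metres and radians):
On the way, in this order (a step that is already met when the one before it is completed fails the run):
1. the lever stands at the end of the white-dot (service) slot (value of joint lever_along above 0.042 m and value of joint lever_across below -0.006 m), for 0.2 s.
2. with the lever still in the white-dot slot, every flacon stands in a dish with a reed fully down its neck (all of step 1 and x of flacon_blue in the frame of diffuser between 0.049 and 0.061 m and z of flacon_blue in the frame of diffuser between 0.032 and 0.044 m and angle between each of flacon_blue, flacon_terracotta, flacon_white's own z axis and vertical below 0.12 rad and ((horizontal distance between reed0 and flacon_blue below 0.01 m and z of reed0 in the frame of flacon_blue below 0.052 m) or (horizontal distance between reed1 and flacon_blue below 0.01 m and z of reed1 in the frame of flacon_blue below 0.052 m) or (horizontal distance between reed2 and flacon_blue below 0.01 m and z of reed2 in the frame of flacon_blue below 0.052 m) or (horizontal distance between reed3 and flacon_blue below 0.01 m and z of reed3 in the frame of flacon_blue below 0.052 m)) and x of flacon_terracotta in the frame of diffuser between 0.049 and 0.061 m and z of flacon_terracotta in the frame of diffuser between 0.032 and 0.044 m and ((horizontal distance between reed0 and flacon_terracotta below 0.01 m and z of reed0 in the frame of flacon_terracotta below 0.052 m) or (horizontal distance between reed1 and flacon_terracotta below 0.01 m and z of reed1 in the frame of flacon_terracotta below 0.052 m) or (horizontal distance between reed2 and flacon_terracotta below 0.01 m and z of reed2 in the frame of flacon_terracotta below 0.052 m) or (horizontal distance between reed3 and flacon_terracotta below 0.01 m and z of reed3 in the frame of flacon_terracotta below 0.052 m)) and x of flacon_white in the frame of diffuser between 0.049 and 0.061 m and z of flacon_white in the frame of diffuser between 0.032 and 0.044 m and ((horizontal distance between reed0 and flacon_white below 0.01 m and z of reed0 in the frame of flacon_white below 0.052 m) or (horizontal distance between reed1 and flacon_white below 0.01 m and z of reed1 in the frame of flacon_white below 0.052 m) or (horizontal distance between reed2 and flacon_white below 0.01 m and z of reed2 in the frame of flacon_white below 0.052 m) or (horizontal distance between reed3 and flacon_white below 0.01 m and z of reed3 in the frame of flacon_white below 0.052 m))), for 0.2 s.
At the end, for the whole second after the job is handed in: Lever at the end of the green-dot slot (lever_across over 0.026); every flacon present at rest in a dish: within 6 mm of the row's line, underside 32 to 44 mm above the counter, within 0.12 rad of upright; and with a reed down its neck (lower end under 52 mm above the flacon's underside) (value of joint lever_across above 0.026 m and x of flacon_blue in the frame of diffuser between 0.049 and 0.061 m and z of flacon_blue in the frame of diffuser between 0.032 and 0.044 m and angle between each of flacon_blue, flacon_terracotta, flacon_white's own z axis and vertical below 0.12 rad and ((horizontal distance between reed0 and flacon_blue below 0.01 m and z of reed0 in the frame of flacon_blue below 0.052 m) or (horizontal distance between reed1 and flacon_blue below 0.01 m and z of reed1 in the frame of flacon_blue below 0.052 m) or (horizontal distance between reed2 and flacon_blue below 0.01 m and z of reed2 in the frame of flacon_blue below 0.052 m) or (horizontal distance between reed3 and flacon_blue below 0.01 m and z of reed3 in the frame of flacon_blue below 0.052 m)) and x of flacon_terracotta in the frame of diffuser between 0.049 and 0.061 m and z of flacon_terracotta in the frame of diffuser between 0.032 and 0.044 m and ((horizontal distance between reed0 and flacon_terracotta below 0.01 m and z of reed0 in the frame of flacon_terracotta below 0.052 m) or (horizontal distance between reed1 and flacon_terracotta below 0.01 m and z of reed1 in the frame of flacon_terracotta below 0.052 m) or (horizontal distance between reed2 and flacon_terracotta below 0.01 m and z of reed2 in the frame of flacon_terracotta below 0.052 m) or (horizontal distance between reed3 and flacon_terracotta below 0.01 m and z of reed3 in the frame of flacon_terracotta below 0.052 m)) and x of flacon_white in the frame of diffuser between 0.049 and 0.061 m and z of flacon_white in the frame of diffuser between 0.032 and 0.044 m and ((horizontal distance between reed0 and flacon_white below 0.01 m and z of reed0 in the frame of flacon_white below 0.052 m) or (horizontal distance between reed1 and flacon_white below 0.01 m and z of reed1 in the frame of flacon_white below 0.052 m) or (horizontal distance between reed2 and flacon_white below 0.01 m and z of reed2 in the frame of flacon_white below 0.052 m) or (horizontal distance between reed3 and flacon_white below 0.01 m and z of reed3 in the frame of flacon_white below 0.052 m)) and linear speed of each of flacon_blue, flacon_terracotta, flacon_white below 0.02 m/s); the robot touches nothing.
It fails at once if a flacon stands in a dish while the lever is still in or back in the red-dot slot (value of joint lever_along below -0.03 m and ((x of flacon_blue in the frame of diffuser between 0.049 and 0.061 m and z of flacon_blue in the frame of diffuser between 0.032 and 0.044 m) or (x of flacon_terracotta in the frame of diffuser between 0.049 and 0.061 m and z of flacon_terracotta in the frame of diffuser between 0.032 and 0.044 m) or (x of flacon_white in the frame of diffuser between 0.049 and 0.061 m and z of flacon_white in the frame of diffuser between 0.032 and 0.044 m))).
It fails at once if the rubber stamp is moved more than 3 cm (distance of rubber_stamp from where it was at the start of the episode above 0.03 m).
Of flacon_blue, flacon_terracotta, flacon_white only 2 to 3 are there at a start; the rules pass over those that are not, and their reading is None.
At some moment in a run one of reed_stand may be knocked a few centimetres aside while the robot is not near it.
Once in a run the grip may slacken for a moment while it holds something.
It also fails if it takes over 210 s, if anything falls off the work surface, if the arm or the gripper's body presses on something with over 40 N, if the wrist force passes 120 N, or if a joint passes its speed limit or range.

## Working session

There is one attempt and no reset: what is moved stays moved. The work goes in short steps, Python scripts to look and compute and a tool call to move; the robot and the scene stay as the last step left them, time stands still between calls to the robot, and variables do not carry over. Pictures are saved under pics/ and viewed, at most 14 in all, crops included, and the job is handed in when it is done.

Besides the shell and the picture viewer there is one more tool, called after "Emit:" in YAML: its name, and indented under it one key for each argument. servo_tool: Moves the arm, as the interface text tells. Its arguments: {"type":"object","properties":{"increments":{"type":"array","items":{"type":"array","items":{"type":"number"}}}},"required":["increments"]}

```bash
mkdir -p pics
cat > h.py <<'E'
from workcell import ctrl
import numpy as np, cv2
def snap(n,f=None):
    d=ctrl.get_image(n)
    if f: cv2.imwrite('pics/'+f,cv2.cvtColor(np.asarray(d['image']),cv2.COLOR_RGB2BGR))
    return d
def w(d,u,v,z):
    E=np.array(d['extrinsics']);r=E[:3,:3]@np.array([(u-d['cx'])/d['fx'],-(v-d['cy'])/d['fy'],-1.])
    c=E[:3,3];return np.round(c+r*(z-c[2])/r[2],1)
def px(d,p):
    E=np.array(d['extrinsics']);q=E[:3,:3].T@(np.array(p,float)-E[:3,3])
    return np.round([d['cx']+d['fx']*q[0]/-q[2],d['cy']-d['fy']*q[1]/-q[2]],1)
E
python3 - <<'E'
from h import *
for n in('side','top'):
    d=snap(n,n+'0.png');print(n,{k:v for k,v in d.items() if k!='image'})
o=ctrl.get_obs();print(o)
E
```

```text
side {'fx': 501.89792435703447, 'fy': 501.89792435703447, 'cx': 319.42127439412366, 'cy': 195.31472803350707, 'extrinsics': array([[-9.85629622e-01,  8.27734087e-02, -1.47250845e-01,
         3.57007810e+02],
       [-1.67906265e-01, -5.75467783e-01,  8.00402597e-01,
         1.11743039e+03],
       [-1.84860659e-02,  8.13624848e-01,  5.81096267e-01,
         8.99940161e+02],
       [ 0.00000000e+00,  0.00000000e+00,  0.00000000e+00,
         1.00000000e+00]])}
top {'fx': 426.26262142654906, 'fy': 426.26262142654906, 'cx': 318.7616143700704, 'cy': 203.15574159661463, 'extrinsics': array([[ 3.52363126e-03,  9.91070988e-01, -1.33288709e-01,
         3.60809641e+02],
       [-9.99834220e-01,  5.87271029e-03,  1.72349609e-02,
         3.83784402e+01],
       [ 1.78638357e-02,  1.33205882e-01,  9.90927382e-01,
         1.45780932e+03],
       [ 0.00000000e+00,  0.00000000e+00,  0.00000000e+00,
         1.00000000e+00]])}
{'t': 0.1, 'qpos': array([-1.14299040e+00,  4.23791172e-01,  1.63058684e+00,  4.21376875e-06,
        1.08859171e+00, -1.89989679e-02]), 'qvel': array([ 0.00073504, -0.00164   , -0.00365078,  0.00065856, -0.00096814,
        0.00019379]), 'joint_torque': array([ 3.66075719e-04, -5.45615137e+01, -2.74323463e+01,  6.44714828e-02,
        1.88050914e-02, -2.82937799e-05]), 'ee_pos': array([ 269.87532463, -563.18712204,  221.97322835]), 'orientation': array([-3.06220685e+00, -6.95714159e-01,  4.33146101e-04]), 'ft_force': array([ 0.45361475, -0.83484626,  0.55940927]), 'moment': array([-0.01640905, -0.03810011, -0.01565381]), 'grasp_force': 0.0, 'width': 88.03632930826531}
```

View pics/top0.png

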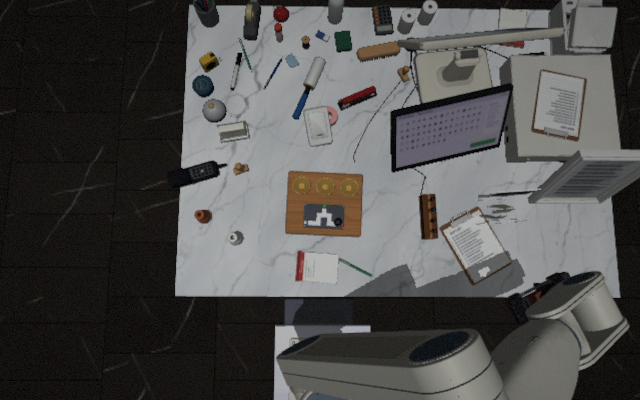

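View pics/side0.png

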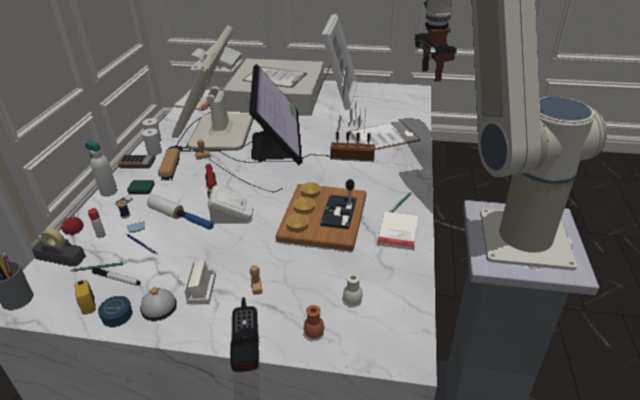

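The top picture shows the diffuser around (324,204), with its dishes at (302,186), (325,187) and (348,188) and its knob near (338,222). It also shows the terracotta flacon (202,216), the white flacon (235,238), the stand (429,216) and the stamp (240,169). There is no blue flacon. I'll zoom in for accuracy.

Run:
```python
from h import *
a=cv2.imread('pics/top0.png')
x=cv2.resize(a[165:245,280:445],None,fx=4.8,fy=4.8,interpolation=cv2.INTER_CUBIC)
b=cv2.imread('pics/side0.png')
y=cv2.resize(b[80:260,270:430],None,fx=3.3,fy=3.3,interpolation=cv2.INTER_CUBIC)
cv2.imwrite('pics/t1.png',x);cv2.imwrite('pics/s1.png',y)
```

```text
(no output)
```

View pics/t1.png

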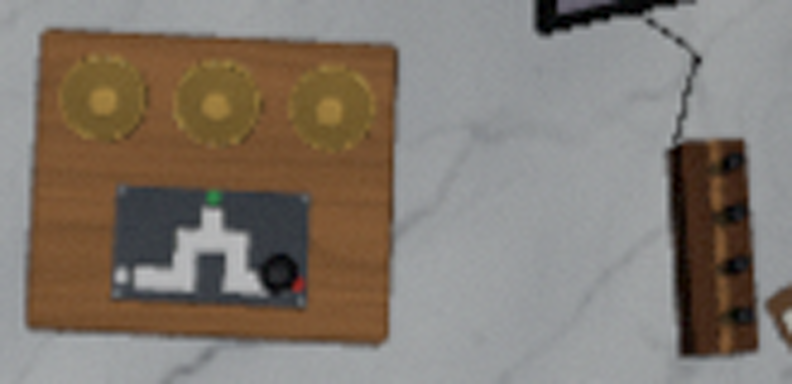

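View pics/s1.png

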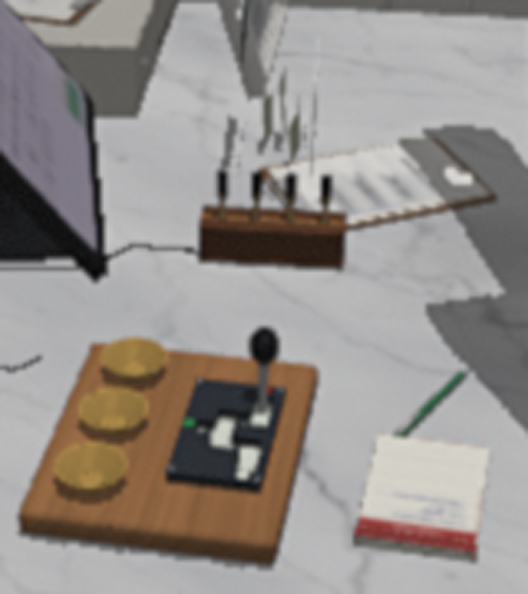

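Run:
```python
from h import *
from scipy.optimize import least_squares as LS
t=snap('top');s=snap('side')
T=lambda X,Y:np.array([(X+.5)/4.8-.5+280,(Y+.5)/4.8-.5+165]);S=lambda X,Y:np.array([(X+.5)/3.3-.5+270,(Y+.5)/3.3-.5+80])
def R(a):return np.array([[np.cos(a),-np.sin(a)],[np.sin(a),np.cos(a)]])
# diffuser: left=+y, up=+x in top
M=[((107.5,128,30),T(42,30)),((107.5,-128,30),T(397,45)),((-107.5,-128,30),T(388,345)),((-107.5,128,30),T(28,328)),
((55,80,50),T(102,98)),((55,0,50),T(217,104)),((55,-80,50),T(331,108))]
N=[((55,80,50),S(91,466)),((55,0,50),S(113,409)),((55,-80,50),S(134,358))]
def P(q,p):return np.r_[q[:2]+R(q[2])@np.array(p[:2]),p[2]]
for MM,NN in((M,N),(M,[]),([],N)):
  f=lambda q:np.concatenate([px(t,P(q,p))-m for p,m in MM]+[px(s,P(q,p))-m for p,m in NN])
  r=LS(f,[480,30,0],x_scale=[1,1,.01],diff_step=1e-2);print(r.x,np.round(r.fun,1))
  if MM is M and NN is N:q=r.x
print('knob pred',P(q,(-69,-46,100)),'top',px(t,P(q,(-69,-46,116))),T(280,272),'side',px(s,P(q,(-69,-46,100))),S(264,345))
for X,Y,X2,Y2 in((733,160,222,172),(737,212,257,172),(739,264,290,175),(742,315,327,177)):
  g=lambda p:np.r_[px(t,p)-T(X,Y),px(s,p)-S(X2,Y2)]
  r=LS(g,[550,-220,90.],diff_step=1e-2);print('cap',np.round(r.x,1),np.round(r.fun,1),w(t,*T(X,Y),96))
for c in((709,142),(745,140),(758,351),(718,354)):print('st',w(t,*T(*c),44))
```

```text
[553.30326709  -5.96051054   0.        ] [-1.3  0.7 -0.3 -1.9  2.2 -1.4  0.8  1.8  0.   0.8 -0.1 -0.3  0.  -0.9
  1.4  0.2  0.3  0.2 -0.9 -0.1]
[553.17971172  -6.03919363   0.        ] [-1.3  0.7 -0.3 -1.8  2.3 -1.4  0.8  1.8  0.   0.9 -0.  -0.3  0.  -0.9]
[554.05935643  -8.11165593   0.        ] [ 1.2 -0.3  0.2 -0.2 -1.  -0.5]
knob pred [484.30326709 -51.96051054 100.        ] top [339.9 221.1] [337.9375     221.27083333] side [349.7 183.8] [349.65151515 184.1969697 ]
cap [ 563.  -352.7   99.4] [-0.  -0.   0.1  0. ] [ 563.3 -353.8   96. ]
cap [ 527.5 -353.8  101.3] [-0.  -0.1  0.1  0. ] [ 527.9 -355.3   96. ]
cap [ 493.5 -354.4   99.8] [ 0.  -0.3  0.4  0. ] [ 492.7 -355.5   96. ]
cap [ 457.8 -355.4  100. ] [ 0.   0.1 -0.   0. ] [ 458.4 -356.4   96. ]
st [ 583.7 -352.2   44. ]
st [ 585.2 -377.7   44. ]
st [ 437.2 -381.9   44. ]
st [ 435.  -353.9   44. ]
```

The crops show the knob at the red dot and dishes that agree between both views to about 1 px. All four reeds stand in the stand. Next I'll redo the yaw fit and zoom in on the flacons.

```bash
sed -i 's/return np.round(\[d/return np.array([d/; s/q\[2\]\],1)/q[2]])/' h.py
python3 - <<'E'
from h import *
from scipy.optimize import least_squares as LS
from scipy.spatial.transform import Rotation as Ro
t=snap('top');s=snap('side')
T=lambda X,Y:np.array([(X+.5)/4.8-.5+280,(Y+.5)/4.8-.5+165]);S=lambda X,Y:np.array([(X+.5)/3.3-.5+270,(Y+.5)/3.3-.5+80])
def R(a):return np.array([[np.cos(a),-np.sin(a)],[np.sin(a),np.cos(a)]])
M=[((107.5,128,30),T(42,30)),((107.5,-128,30),T(397,45)),((-107.5,-128,30),T(388,345)),((-107.5,128,30),T(28,328)),
((55,80,50),T(102,98)),((55,0,50),T(217,104)),((55,-80,50),T(331,108))]
N=[((55,80,50),S(91,466)),((55,0,50),S(113,409)),((55,-80,50),S(134,358))]
def P(q,p):return np.r_[q[:2]+R(q[2])@np.array(p[:2]),p[2]]
f=lambda q:np.concatenate([px(t,P(q,p))-m for p,m in M]+[px(s,P(q,p))-m for p,m in N])
r=LS(f,[550,-6,.01],x_scale=[1,1,.01]);q=r.x;print(q,np.round(r.fun,1))
print('knob',P(q,(-69,-46,100)),'top',px(t,P(q,(-69,-46,116))),T(280,272),'side',px(s,P(q,(-69,-46,100))),S(264,345))
for p in((46,-14),(18,-14),(18,14),(0,14),(0,32),(-18,14),(-18,-14),(-46,-14)):print('gate',p,P(q,(-55+p[1],p[0],81)))
for y in(80,0,-80):print('cup',P(q,(55,y,50)))
print(Ro.from_rotvec(ctrl.get_obs()['orientation']).as_matrix().round(3))
A=cv2.resize(t['image'][200:250,185:255],None,fx=5.7,fy=5.7,interpolation=2)
B=cv2.resize(s['image'][265:345,290:370],None,fx=5,fy=5,interpolation=2)
C=np.zeros((400,800,3),np.uint8);C[:A.shape[0],:A.shape[1]]=A;C[:,400:]=B
cv2.imwrite('pics/f1.png',C[:,:,::-1]);print(A.shape)
E
```

```text
[ 5.53273006e+02 -4.36730512e+00 -3.75954918e-02] [-0.5 -0.6  0.4 -0.4  0.5 -0.  -0.9  0.3  0.2 -0.   0.1 -0.2  0.1 -0.
  0.3  0.1  0.4  0.1  0.2 -0.1]
knob [482.59277833 -47.74132238 100.        ] top [338.55525979 221.67826489] [337.9375     221.27083333] side [350.13441851 184.6586353 ] [349.65151515 184.1969697 ]
gate (46, -14) [486.05074885  44.19366791  81.        ]
gate (18, -14) [484.99832304  16.21345347  81.        ]
gate (18, 14) [512.97853748  15.16102766  81.        ]
gate (0, 14) [512.30197803  -2.82625305  81.        ]
gate (0, 32) [530.28925874  -3.50281249  81.        ]
gate (-18, 14) [511.62541858 -20.81353375  81.        ]
gate (-18, -14) [483.64520414 -19.76110794  81.        ]
gate (-46, -14) [482.59277833 -47.74132238  81.        ]
cup [611.24107269  73.50889971  50.        ]
cup [608.23414181  -6.43457011  50.        ]
cup [605.22721092 -86.37803993  50.        ]
[[ 0.902  0.432 -0.   ]
 [ 0.432 -0.902  0.   ]
 [ 0.    -0.001 -1.   ]]
(285, 399, 3)
```

View pics/f1.png

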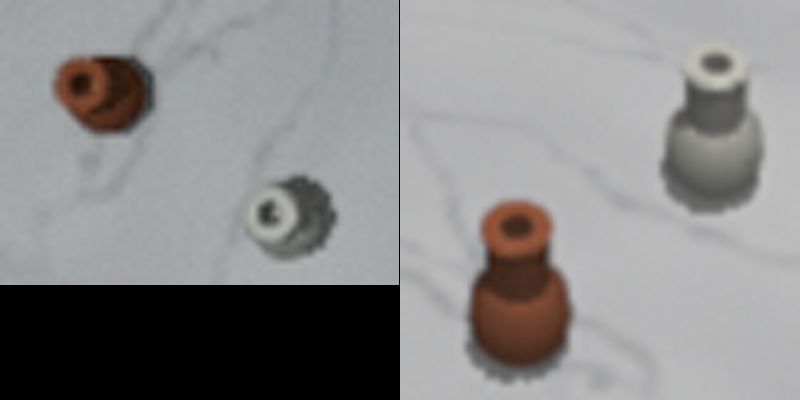

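Run:
```python
from h import *
from scipy.optimize import least_squares as LS
t=snap('top');s=snap('side')
T=lambda X,Y:np.array([(X+.5)/5.7-.5+185,(Y+.5)/5.7-.5+200]);S=lambda X,Y:np.array([(X+.5)/5-.5+290,(Y+.5)/5-.5+265])
for n,a,b in(('terra',T(81,84),S(117,228)),('white',T(271,212),S(316,66))):
  r=LS(lambda p:np.r_[px(t,p)-a,px(s,p)-b],[450,300,80.]);print(n,r.x.round(1),r.fun.round(2),w(t,*a,78),w(s,*b,78))
print('stamp',w(t,240,169,0),w(s,257,290,0))
```

```text
terra [507.9 403.   77.7] [-0.01 -0.09  0.06  0.01] [507.6 402.8  78. ] [508.  403.3  78. ]
white [435.4 293.2  76.8] [ 0.    0.05 -0.04 -0.  ] [435.5 293.   78. ] [435.2 294.4  78. ]
stamp [675.1 287.4   0. ] [669.4 292.9   0. ]
```

Emit:
servo_tool:
  increments:
    - [21.25,51.6,0,0,0,-26.5,1]
    - [21.25,51.6,0,0,0,-26.5,1]
    - [21.25,51.6,0,0,0,-26.5,1]
    - [21.25,51.6,0,0,0,-26.5,1]
    - [21.25,51.6,0,0,0,-26.5,1]
    - [21.25,51.6,0,0,0,-26.5,1]
    - [21.25,51.6,0,0,0,-26.5,1]
    - [21.25,51.6,0,0,0,-26.5,1]
    - [21.25,51.6,0,0,0,-26.5,1]
    - [21.25,51.6,0,0,0,-26.5,1]
    - [21.25,51.6,0,0,0,-26.5,1]
    - [21.25,51.6,0,0,0,-26.5,1]
    - [21.25,51.6,0,0,0,-26.5,1]
    - [21.25,51.6,0,0,0,-26.5,1]
    - [21.25,51.6,0,0,0,-26.5,1]
    - [21.25,51.6,0,0,0,-26.5,1]
    - [21.25,51.6,0,0,0,-26.5,1]
    - [21.25,51.6,0,0,0,-26.5,1]

```text
t: 1.9
ee_pos: [482.1, -48.7, 222.6]
orientation: [3.141, -0.027, -0.001]
ft_force: [-0.3, 0.8, 0.2]
width: 87.6
grasp_force: 0.0
```

Emit:
servo_tool:
  increments:
    - [0,0.1,-4,0,0,0,1]
    - [0,0.1,-8,0,0,0,0.3]
    - [0,0.1,-12,0,0,0,0.2]
    - [0,0.1,-14.1,0,0,0,0]
    - [0,0.1,-14.1,0,0,0,0]
    - [0,0.1,-14.1,0,0,0,-1]
    - [0,0.1,-14.1,0,0,0,-1]
    - [0,0.1,-14.1,0,0,0,-1]
    - [0,0.1,-14.1,0,0,0,-1]
    - [0,0.1,-14.1,0,0,0,-1]
    - [0,0.1,-14.1,0,0,0,-1]

```text
t: 2.82
ee_pos: [483.3, -46.6, 82.7]
orientation: [-3.141, 0.025, -0.003]
ft_force: [-0.9, 0.9, 4.6]
width: 25.1
grasp_force: 30.2
```

Emit:
servo_tool:
  increments:
    - [0,0.9,0,0,0,0,-1]
    - [0,1.8,0,0,0,0,-1]
    - [0.1,2.7,0,0,0,0,-1]
    - [0.1,2.7,0,0,0,0,-1]
    - [1.0,2.65,0,0,0,0,-1]
    - [2.0,2.6,0,0,0,0,-1]
    - [2.9,2.6,0,0,0,0,-1]
    - [2.9,2.6,0,0,0,0,-1]

```text
t: 3.48
ee_pos: [513.9, -20.2, 82.7]
orientation: [3.141, -0.024, 0.005]
ft_force: [2.4, 0.1, 9.2]
width: 24.9
grasp_force: 30.0
```

Emit:
servo_tool:
  increments:
    - [0,0.9,0,0,0,0,-1]
    - [0,1.8,0,0,0,0,-1]
    - [0,2.7,0,0,0,0,-1]
    - [0,3.6,0,0,0,0,-1]
    - [0,3.6,0,0,0,0,-1]
    - [-0.9,3.6,0,0,0,0,-1]
    - [-1.8,3.6,0,0,0,0,-1]
    - [-2.75,3.65,0,0,0,0,-1]
    - [-2.75,3.65,0,0,0,0,-1]

```text
t: 4.23
ee_pos: [482.9, 16.3, 82.6]
orientation: [-3.141, 0.025, -0.002]
ft_force: [-1.8, 1.0, 11.0]
width: 24.6
grasp_force: 30.0
```

Next: to the end of the white slot, pause, release and rise.

Emit:
servo_tool:
  increments:
    - [0,0.9,0,0,0,0,-1]
    - [0.1,1.8,0,0,0,0,-1]
    - [0.1,2.5,0,0,0,0,-1]
    - [0.1,2.95,0,0,0,0,-1]
    - [0.1,2.95,0,0,0,0,-1]
    - [0.1,2.95,0,0,0,0,-1]

```text
t: 4.73
ee_pos: [485.0, 45.9, 82.6]
orientation: [-3.141, 0.024, -0.002]
ft_force: [-0.1, 1.6, 11.9]
width: 24.8
grasp_force: 30.0
```

Emit:
servo_tool:
  increments:
    - [0,0,0,0,0,0,-0.2]
    - [0,0,0,0,0,0,0]
    - [0,0,0,0,0,0,0]
    - [0,0,0,0,0,0,0]
    - [0,0,4,0,0,0,0]
    - [0,0,8,0,0,0,0]
    - [0,0,10,0,0,0,0]
    - [0,0,10,0,0,0,0]

```text
t: 5.4
ee_pos: [487.6, 45.5, 185.7]
orientation: [-3.141, 0.025, -0.011]
ft_force: [0.4, 0.2, 0.5]
width: 43.8
grasp_force: 0.0
```

Emit:
servo_tool:
  increments:
    - [-5,24.75,0,0,0,0,0.6]
    - [-5,24.75,0,0,0,0,0.6]
    - [-5,24.75,0,0,0,0,0.6]
    - [-5,24.75,0,0,0,0,0.6]
    - [-5,24.75,0,0,0,0,0.6]
    - [-5,24.75,0,0,0,0,0.6]
    - [-5,24.75,0,0,0,0,0.6]
    - [-5,24.75,0,0,0,0,0.6]
    - [-5,24.75,0,0,0,0,0.6]
    - [-5,24.75,0,0,0,0,0.6]

```text
t: 6.23
ee_pos: [434.7, 291.4, 180.9]
orientation: [3.14, -0.026, -0.002]
ft_force: [0.2, 0.2, 0.6]
width: 70.3
grasp_force: 0.0
```

Run:
```python
from h import *
d=snap('top');s=snap('side');o=ctrl.get_obs();print(o['qpos'].round(3),o['ee_pos'].round(1))
A=cv2.resize(d['image'][165:255,185:365],None,fx=4.4,fy=4.4,interpolation=2)
cv2.imwrite('pics/g1.png',A[:,:,::-1]);cv2.imwrite('pics/g1s.png',s['image'][:,:,::-1])
```

```text
[ 0.567  0.332  1.885 -0.     0.926  2.156] [435.2 291.3 181.4]
```

View pics/g1s.png

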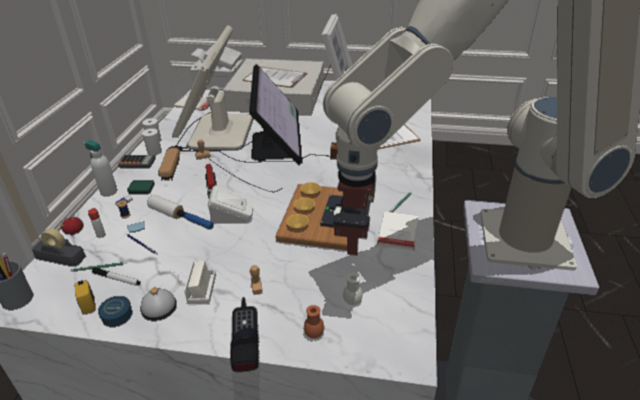

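The gripper is above the white flacon (352,290) and the way down is clear. I'll descend and grasp.

Emit:
servo_tool:
  increments:
    - [0,0.2,-4,0,0,0,0.6]
    - [0,0.2,-8,0,0,0,0.6]
    - [0,0.2,-12,0,0,0,0.6]
    - [0,0.2,-13.9,0,0,0,0.6]
    - [0,0.2,-13.9,0,0,0,0.6]
    - [0,0.2,-13.9,0,0,0,-1]
    - [0,0.2,-13.9,0,0,0,-1]
    - [0,0.2,-13.9,0,0,0,-1]
    - [0,0.2,-13.9,0,0,0,-1]
    - [0,0.2,-13.9,0,0,0,-1]
    - [0,0.2,-13.9,0,0,0,-1]
    - [0,0.2,-13.9,0,0,0,-1]
    - [0,0.2,-13.9,0,0,0,-1]

```text
t: 7.42
ee_pos: [435.5, 295.1, 43.4]
orientation: [-3.141, 0.024, -0.002]
ft_force: [0.1, -1.1, 6.2]
width: 28.8
grasp_force: 30.0
```

Emit:
servo_tool:
  increments:
    - [0,0,3,0,0,0,-1]
    - [0,0,6,0,0,0,-1]
    - [0,0,10,0,0,0,-1]
    - [3,-4,10,0,0,0,-1]
    - [5.5,-7,10,0,0,0,-1]
    - [8,-10,10,0,0,0,-1]
    - [10.5,-13,10,0,0,0,-1]
    - [13,-16,10,0,0,0,-1]
    - [15,-19,10,0,0,0,-1]
    - [17,-21.5,10,0,0,0,-1]
    - [17.6,-22.15,10,0,0,0,-1]
    - [17.6,-22.15,10,0,0,0,-1]
    - [17.6,-22.15,10,0,0,0,-1]

```text
t: 8.5
ee_pos: [610.2, 73.5, 142.1]
orientation: [-3.141, 0.026, 0.003]
ft_force: [0.3, 1.2, -2.0]
width: 28.8
grasp_force: 30.0
```

Emit:
servo_tool:
  increments:
    - [0,0,-2,0,0,0,-1]
    - [0,0,-4,0,0,0,-1]
    - [0,0,-5,0,0,0,-1]
    - [0,0,-5.6,0,0,0,-1]
    - [0,0,-6.0,0,0,0,-1]
    - [0,0,-6.2,0,0,0,-1]
    - [0,0,-6.2,0,0,0,-1]

```text
t: 9.08
ee_pos: [611.5, 73.9, 81.2]
orientation: [-3.141, 0.024, -0.002]
ft_force: [0.0, 0.7, -1.7]
width: 29.6
grasp_force: 30.0
```

Emit:
servo_tool:
  increments:
    - [0,0,-0.2,0,0,0,-1]
    - [0,0,-0.3,0,0,0,-1]
    - [0,0,-0.3,0,0,0,-1]

```text
t: 9.33
ee_pos: [612.7, 74.1, 79.9]
orientation: [-3.14, 0.025, -0.006]
ft_force: [-0.7, 3.0, 9.3]
width: 28.7
grasp_force: 30.0
```

Emit:
servo_tool:
  increments:
    - [0,0,0,0,0,0,-0.2]
    - [0,0,0,0,0,0,0.2]
    - [0,0,0,0,0,0,0.4]
    - [0,0,0,0,0,0,0.4]
    - [0,0,3,0,0,0,0.4]
    - [0,0,7,0,0,0,0.4]
    - [0,0,12,0,0,0,0.4]
    - [-3,4,12,0,0,0,0.6]
    - [-5,8,12,0,0,0,0.6]
    - [-10.3,32.9,12,0,0,0,0.6]
    - [-10.3,32.9,12,0,0,0,0.6]
    - [-10.3,32.9,12,0,0,0,0.6]
    - [-10.3,32.9,12,0,0,0,0.6]
    - [-10.3,32.9,12,0,0,0,0.6]
    - [-10.3,32.9,12,0,0,0,0.6]
    - [-10.3,32.9,12,0,0,0,0.6]
    - [-10.3,32.9,12,0,0,0,0.6]
    - [-10.3,32.9,12,0,0,0,0.6]
    - [-10.3,32.9,12,0,0,0,0.6]

```text
t: 10.92
ee_pos: [508.2, 401.0, 197.3]
orientation: [3.14, -0.025, -0.001]
ft_force: [0.3, -0.6, 0.4]
width: 70.3
grasp_force: 0.0
```

Run:
```python
from h import *
s=snap('side');o=ctrl.get_obs();print(o['qpos'].round(3),o['ee_pos'].round(1))
cv2.imwrite('pics/g2.png',cv2.resize(s['image'][100:350,230:430],None,fx=2.4,fy=2.4,interpolation=2)[:,:,::-1])
```

```text
[ 0.649  0.484  1.596 -0.     1.063  2.237] [508.4 400.7 197.4]
```

View pics/g2.png

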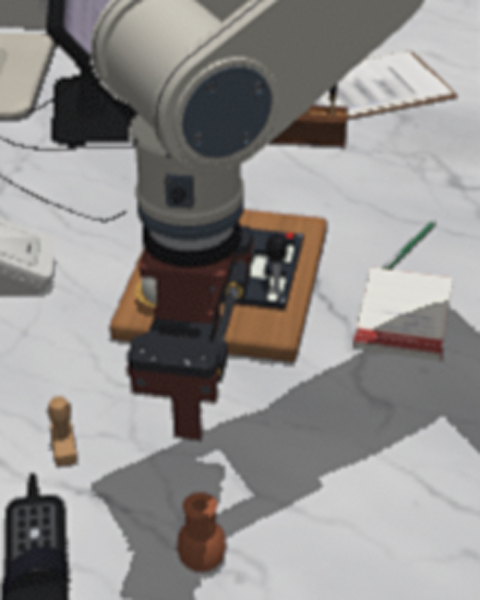

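Run:
```python
from h import *
s=snap('side');print(px(s,(486,44,100)),px(s,(486,34,100)),'seen',230+276/2.4,100+243/2.4)
```

```text
[344.79057323 203.70432513] [345.26403993 201.51677937] seen 345.0 201.25
```

Emit:
servo_tool:
  increments:
    - [0,0.1,-4,0,0,0,0.6]
    - [0,0.1,-8,0,0,0,0.6]
    - [0,0.1,-12,0,0,0,0.6]
    - [0,0.1,-14.5,0,0,0,0.6]
    - [0,0.1,-15.5,0,0,0,0.6]
    - [0,0.1,-15.5,0,0,0,0.6]
    - [0,0.1,-15.5,0,0,0,-1]
    - [0,0.1,-15.5,0,0,0,-1]
    - [0,0.1,-15.5,0,0,0,-1]
    - [0,0.1,-15.5,0,0,0,-1]
    - [0,0.1,-15.5,0,0,0,-1]
    - [0,0.1,-15.5,0,0,0,-1]
    - [0,0.1,-15.5,0,0,0,-1]
    - [0,0.1,-15.5,0,0,0,-1]

```text
t: 12.18
ee_pos: [508.3, 403.7, 43.3]
orientation: [-3.141, 0.024, -0.001]
ft_force: [-0.4, 0.1, 4.5]
width: 28.9
grasp_force: 30.0
```

Emit:
servo_tool:
  increments:
    - [0,0,3,0,0,0,-1]
    - [0,0,7,0,0,0,-1]
    - [0,0,11,0,0,0,-1]
    - [0.5,-3,14,0,0,0,-1]
    - [1.3,-6.5,16,0,0,0,-1]
    - [2,-10,16,0,0,0,-1]
    - [2.7,-13.5,16,0,0,0,-1]
    - [3.4,-17,16,0,0,0,-1]
    - [4.1,-20.5,16,0,0,0,-1]
    - [4.8,-24,16,0,0,0,-1]
    - [5.5,-27.5,16,0,0,0,-1]
    - [6.2,-31,16,0,0,0,-1]
    - [6.9,-34.5,16,0,0,0,-1]
    - [7.6,-38,16,0,0,0,-1]
    - [8.3,-41.5,16,0,0,0,-1]
    - [9,-45,16,0,0,0,-1]
    - [9.5,-48,16,0,0,0,-1]
    - [9.7,-49,16,0,0,0,-1]
    - [9.7,-49,16,0,0,0,-1]
    - [9.7,-49,16,0,0,0,-1]

```text
t: 13.85
ee_pos: [604.5, -86.4, 202.1]
orientation: [-3.141, 0.027, 0.002]
ft_force: [0.0, 1.5, -0.9]
width: 29.2
grasp_force: 30.0
```

Emit:
servo_tool:
  increments:
    - [0,0,-3,0,0,0,-1]
    - [0,0,-6,0,0,0,-1]
    - [0,0,-9,0,0,0,-1]
    - [0,0,-10.5,0,0,0,-1]
    - [0,0,-11.5,0,0,0,-1]
    - [0,0,-12.2,0,0,0,-1]
    - [0,0,-12.4,0,0,0,-1]
    - [0,0,-12.4,0,0,0,-1]

```text
t: 14.52
ee_pos: [606.2, -85.3, 80.1]
orientation: [-3.141, 0.023, -0.003]
ft_force: [-0.9, 2.0, 1.8]
width: 28.7
grasp_force: 30.0
```

Emit:
servo_tool:
  increments:
    - [0,0,-0.15,0,0,0,-1]
    - [0,0,-0.15,0,0,0,-0.2]
    - [0,0,-0.15,0,0,0,0.2]
    - [0,0,-0.15,0,0,0,0.4]
    - [0,0,-0.15,0,0,0,0.4]
    - [0,0,3,0,0,0,0.4]
    - [0,0,7,0,0,0,0.4]
    - [0,0,12,0,0,0,0.4]
    - [-3,-2,15,0,0,0,0]
    - [-28,-44,16,0,0,0,0]
    - [-28,-44,16,0,0,0,0]
    - [-28,-44,16,0,0,0,0]
    - [-28,-44,16,0,0,0,0]
    - [-28,-44,16,0,0,0,0]
    - [-28,-44,16,0,0,0,0]
    - [-28,-44,16,0,0,0,0]
    - [-28,-44,16,0,0,0,0]
    - [-28,-44,16,0,0,0,0]
    - [-28,-44,16,0,0,0,0]
    - [-28,-44,16,0,0,0,0]

```text
t: 16.18
ee_pos: [343.0, -496.0, 237.5]
orientation: [3.141, -0.025, 0.0]
ft_force: [0.9, 0.2, 0.9]
width: 43.8
grasp_force: 0.0
```

Run:
```python
from h import *
d=snap('top');s=snap('side');o=ctrl.get_obs();print(o['qpos'].round(3),o['ee_pos'].round(1))
A=cv2.resize(d['image'][165:245,280:445],None,fx=4.8,fy=4.8,interpolation=2)
B=cv2.resize(s['image'][80:260,270:430],None,fx=3.3,fy=3.3,interpolation=2)
cv2.imwrite('pics/t2.png',A[:,:,::-1]);cv2.imwrite('pics/s2.png',B[:,:,::-1])
```

```text
[-9.900e-01  3.760e-01  1.665e+00 -1.000e-03  1.098e+00  6.030e-01] [ 341.6 -499.2  237.6]
```

View pics/t2.png

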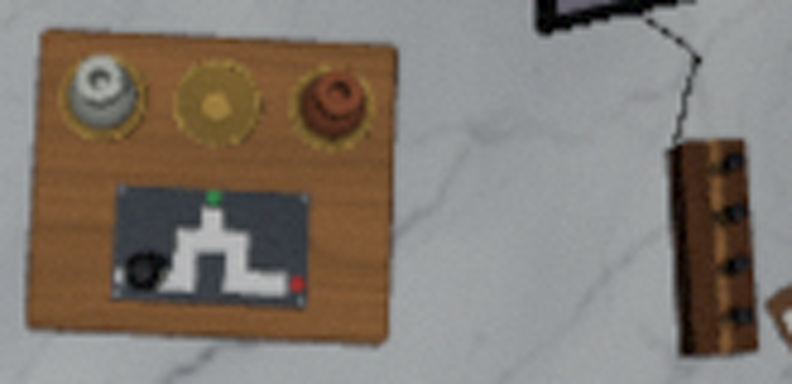

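View pics/s2.png

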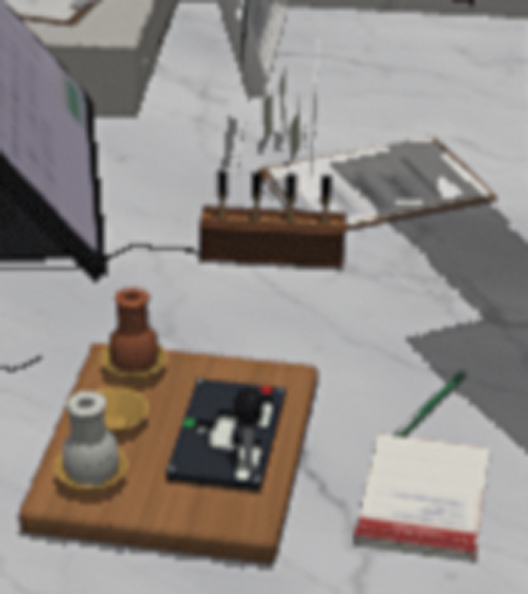

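Run:
```python
from h import *
from scipy.optimize import least_squares as LS
d=snap('top');s=snap('side')
T=lambda X,Y:np.array([(X+.5)/4.8-.5+280,(Y+.5)/4.8-.5+165]);S=lambda X,Y:np.array([(X+.5)/3.3-.5+270,(Y+.5)/3.3-.5+80])
c,n=np.cos(-.0376),np.sin(-.0376)
R=np.array([[c,-n],[n,c]]);q=np.array([553.27,-4.37])
for img,nm in((cv2.imread('pics/t1.png'),'old'),(cv2.imread('pics/t2.png'),'new')):
  h=cv2.cvtColor(img,cv2.COLOR_BGR2HSV)[...,2][190:305,120:308]
  m=(h<38).astype(np.uint8);k,l,st,ce=cv2.connectedComponentsWithStats(m);i=1+np.argmax(st[1:,4])
  u=ce[i]+[120,190];p=w(d,*T(*u),100)
  print(nm,st[i],u,p,(R.T@(p[:2]-q)).round(1))
for cc in((149,268),(280,272)):p=w(d,*T(*cc),110);print(p,(R.T@(p[:2]-q)).round(1))
p=w(s,*S(247,402),100);print('side',p,(R.T@(p[:2]-q)).round(1))
p=w(s,*S(264,345),100);print('side old',p,(R.T@(p[:2]-q)).round(1))
for n,a in(('white',(99,78)),('terra',(340,90))):
  p=w(d,*T(*a),114);print(n,p,(R.T@(p[:2]-q)).round(1))
```

```text
old [141  64  37  40 878] [279.17995444 271.83940774] [485.4 -46.2 100. ] [-66.2 -44.4]
new [  7  62  41  38 937] [145.17609392 269.23265742] [486.7  43.  100. ] [-68.3  44.8]
[486.6  40.5 110. ] [-68.3  42.3]
[484.4 -46.2 110. ] [-67.2 -44.4]
side [488.1  34.1 100. ] [-66.6  36. ]
side old [484.2 -49.8 100. ] [-67.3 -48. ]
white [613.3  74.6 114. ] [57.  81.2]
terra [606.2 -86.3 114. ] [ 56.  -79.9]
```

Emit:
servo_tool:
  increments:
    - [0,0,0,0,0,0,0]
    - [0,0,0,0,0,0,0]

```text
t: 16.55
ee_pos: [345.2, -493.2, 237.1]
orientation: [-3.141, 0.022, 0.0]
ft_force: [0.4, 0.7, 0.1]
width: 43.8
grasp_force: 0.0
```

Emit:
servo_tool:
  increments:
    - [14.1,53.6,-4,0,0,0,0]
    - [14.1,53.6,-4,0,0,0,0]
    - [14.1,53.6,-4,0,0,0,0]
    - [14.1,53.6,-4,0,0,0,0]
    - [14.1,53.6,-4,0,0,0,0]
    - [14.1,53.6,-4,0,0,0,0]
    - [14.1,53.6,-4,0,0,0,0]
    - [14.1,53.6,-4,0,0,0,0]
    - [14.1,53.6,-4,0,0,0,0]
    - [14.1,53.6,-4,0,0,0,0]
    - [14.1,53.6,-4,0,0,0,0]
    - [14.1,53.6,-4,0,0,0,0]
    - [14.1,53.6,-4,0,0,0,0]
    - [14.1,53.6,-4,0,0,0,0]
    - [14.1,53.6,-4,0,0,0,0]
    - [14.1,53.6,-4,0,0,0,0]
    - [14.1,53.6,-4,0,0,0,0]
    - [14.1,53.6,-4,0,0,0,0]
    - [14.1,53.6,-4,0,0,0,0]

```text
t: 18.13
ee_pos: [485.2, 40.5, 197.4]
orientation: [3.141, -0.027, 0.0]
ft_force: [-0.1, -0.4, -0.6]
width: 43.9
grasp_force: 0.0
```

Emit:
servo_tool:
  increments:
    - [0.1,0.2,-4,0,0,0,0]
    - [0.1,0.2,-8,0,0,0,0]
    - [0.1,0.2,-10.5,0,0,0,0]
    - [0.1,0.2,-11.6,0,0,0,0]
    - [0.1,0.2,-11.6,0,0,0,0]
    - [0.1,0.2,-11.6,0,0,0,-1]
    - [0.1,0.2,-11.6,0,0,0,-1]
    - [0.1,0.2,-11.6,0,0,0,-1]
    - [0.1,0.2,-11.6,0,0,0,-1]
    - [0.1,0.2,-11.6,0,0,0,-1]
    - [0.1,0.2,-11.6,0,0,0,-1]

```text
t: 19.05
ee_pos: [487.7, 43.6, 82.8]
orientation: [-3.141, 0.024, -0.005]
ft_force: [0.2, 0.9, 8.3]
width: 24.7
grasp_force: 30.0
```

Emit:
servo_tool:
  increments:
    - [0,0.2,0,0,0,0,-1]
    - [0,0.35,0,0,0,0,-1]
    - [0,0.35,0,0,0,0,-1]
    - [0,0.35,0,0,0,0,-1]

```text
t: 19.38
ee_pos: [487.8, 47.1, 82.8]
orientation: [-3.141, 0.024, -0.005]
ft_force: [0.1, -0.1, 7.5]
width: 25.0
grasp_force: 30.0
```

Emit:
servo_tool:
  increments:
    - [0,0,0,0,0,0,-0.2]
    - [0,0,0,0,0,0,0]
    - [0,0,0,0,0,0,0]
    - [0,0,0,0,0,0,0]
    - [0,0,4,0,0,0,0]
    - [0,0,8,0,0,0,0]
    - [0,0,12,0,0,0,0]
    - [0,0,16,0,0,0,0]
    - [0,0,16,0,0,0,0]
    - [0,-4,16,0,0,0,0]
    - [0,-25,16,0,0,0,0]
    - [0,-25,16,0,0,0,0]
    - [0,-25,16,0,0,0,0]
    - [0,-25,16,0,0,0,0]
    - [0,-25,16,0,0,0,0]
    - [0,-25,16,0,0,0,0]
    - [0,-25,16,0,0,0,0]
    - [0,-25,16,0,0,0,0]

```text
t: 20.88
ee_pos: [485.9, -202.6, 240.6]
orientation: [-3.14, 0.026, 0.002]
ft_force: [0.2, -0.4, 0.1]
width: 43.7
grasp_force: 0.0
```

```bash
cat > chk.py <<'E'
from h import *
for n,(a,b,c,e) in(('side',(100,165,325,385)),('top',(190,245,415,445))):
  d=snap(n);i=d['image'][a:b,c:e].astype(float).mean(2);o=cv2.imread('pics/%s0.png'%n)[a:b,c:e].astype(float).mean(2)
  print(n,'absdiff mean',np.abs(i-o).mean().round(1),'shift',cv2.phaseCorrelate(o,i,cv2.createHanningWindow((e-c,b-a),cv2.CV_64F)))
E
python3 chk.py
```

```text
side absdiff mean 10.0 shift ((-0.04452863320091893, -0.000685261149875771), 0.7613739006226504)
top absdiff mean 49.6 shift ((-0.110311731084348, -0.21701683973260444), 0.3112875605979861)
```

Emit:
servo_tool:
  increments:
    - [-2.9,-15.3,-4,0,0,0,0]
    - [-2.9,-15.3,-8,0,0,0,0]
    - [-2.9,-15.3,-10,0,0,0,0]
    - [-2.9,-15.3,-10,0,0,0,0]
    - [-2.9,-15.3,-10,0,0,0,0]
    - [-2.9,-15.3,-10,0,0,0,0]
    - [-2.9,-15.3,-10,0,0,0,0]
    - [-2.9,-15.3,-10,0,0,0,0]
    - [-2.9,-15.3,-10,0,0,0,0]

```text
t: 21.73
ee_pos: [458.6, -354.8, 142.6]
orientation: [3.141, -0.022, 0.002]
ft_force: [0.4, -0.3, 0.2]
width: 43.9
grasp_force: 0.0
```

Run:
```python
from h import *
s=snap('side');print(ctrl.get_obs()['ee_pos'].round(1))
cv2.imwrite('pics/r1.png',cv2.resize(s['image'][90:170,310:410],None,fx=5,fy=5,interpolation=2)[:,:,::-1])
```

```text
[ 458.6 -354.9  142.6]
```

View pics/r1.png

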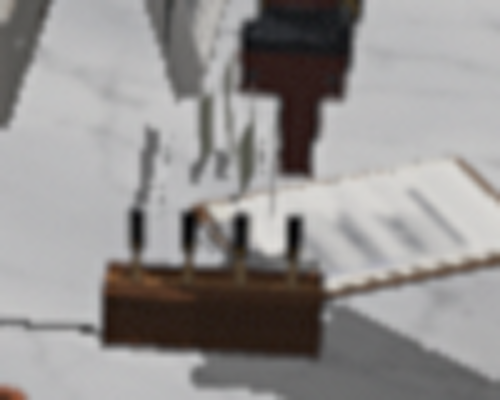

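The finger at (298,175) is aligned above the rightmost cap at (295,220). I'll descend and grip.

Emit:
servo_tool:
  increments:
    - [0,0,-3,0,0,0,0]
    - [0,0,-6,0,0,0,0]
    - [0,0,-8,0,0,0,0]
    - [0,0,-8,0,0,0,0]
    - [0,0,-8,0,0,0,-1]
    - [0,0,-8,0,0,0,-1]
    - [0,0,-8,0,0,0,-1]
    - [0,0,-8,0,0,0,-1]
    - [0,0,-8,0,0,0,-1]
    - [0,0,-8,0,0,0,-1]
    - [0,0,-8,0,0,0,-1]

```text
t: 22.7
ee_pos: [458.1, -356.8, 62.4]
orientation: [3.14, -0.025, 0.003]
ft_force: [-0.5, -1.0, 6.8]
width: 11.5
grasp_force: 30.0
```

Emit:
servo_tool:
  increments:
    - [0,0,2,0,0,0,-1]
    - [0,0,5,0,0,0,-1]
    - [0,0,9,0,0,0,-1]
    - [0,0,13,0,0,0,-1]
    - [0,0,16,0,0,0,-1]
    - [0,0,16,0,0,0,-1]
    - [0,0,16,0,0,0,-1]

```text
t: 23.28
ee_pos: [458.2, -356.6, 223.2]
orientation: [3.139, -0.025, 0.005]
ft_force: [0.4, 0.1, -0.8]
width: 11.4
grasp_force: 30.0
```

Emit:
servo_tool:
  increments:
    - [1.7,3,0,0,0,0,-1]
    - [3.4,6,0,0,0,0,-1]
    - [5.1,9,0,0,0,0,-1]
    - [6.8,12,0,0,0,0,-1]
    - [8.4,15,0,0,0,0,-1]
    - [10,18,0,0,0,0,-1]
    - [11.7,21,0,0,0,0,-1]
    - [13.4,24,0,0,0,0,-1]
    - [14.5,26.5,-2,0,0,0,-1]
    - [14.8,27.05,-4,0,0,0,-1]
    - [14.8,27.05,-4.5,0,0,0,-1]
    - [14.8,27.05,-4.5,0,0,0,-1]
    - [14.8,27.05,-4.5,0,0,0,-1]

```text
t: 24.37
ee_pos: [604.5, -86.1, 175.3]
orientation: [-3.141, 0.025, 0.004]
ft_force: [0.5, -0.6, -0.2]
width: 11.3
grasp_force: 30.0
```

Run:
```python
from h import *
s=snap('side');o=ctrl.get_obs();e=o['ee_pos'];print(e.round(1),o['width'])
print('bottom pred crop',(px(s,(e[0],e[1],e[2]-56))-[260,120])*6,'mouth',(px(s,(606,-86,114))-[260,120])*6)
cv2.imwrite('pics/r2.png',cv2.resize(s['image'][120:210,260:350],None,fx=6,fy=6,interpolation=2)[:,:,::-1])
```

```text
[605.1 -86.4 176.3] 11.396540781257153
bottom pred crop [298.58476922 288.33121633] mouth [296.94155065 299.55154684]
```

View pics/r2.png

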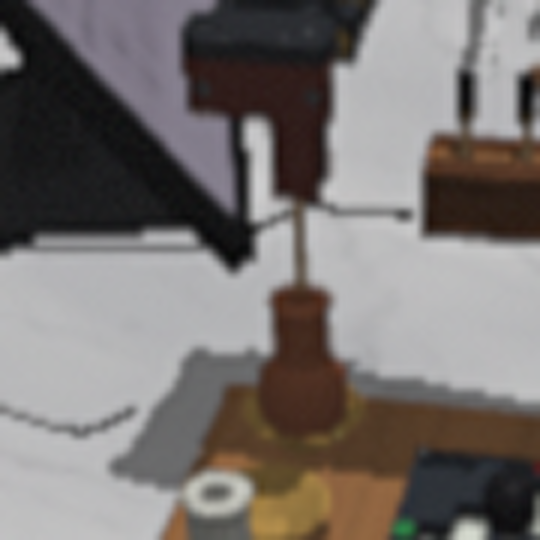

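The reed's lower end at (302,288) is centred over the terracotta mouth at (301,300). I'll insert it slowly.

Emit:
servo_tool:
  increments:
    - [0,0,-0.7,0,0,0,-1]
    - [0,0,-1.4,0,0,0,-1]
    - [0,0,-2,0,0,0,-1]
    - [0,0,-2.6,0,0,0,-1]
    - [0,0,-3.2,0,0,0,-1]
    - [0,0,-3.7,0,0,0,-1]
    - [0,0,-3.9,0,0,0,-1]
    - [0,0,-3.9,0,0,0,-1]

```text
t: 25.08
ee_pos: [605.1, -85.4, 136.6]
orientation: [-3.141, 0.025, 0.002]
ft_force: [-0.4, -0.1, -0.6]
width: 11.3
grasp_force: 30.0
```

Emit:
servo_tool:
  increments:
    - [0,0,0,0,0,0,-0.4]
    - [0,0,0,0,0,0,-0.2]
    - [0,0,0,0,0,0,0]
    - [0,0,0,0,0,0,0]
    - [0,0,3,0,0,0,0]
    - [0,0,6,0,0,0,0]
    - [0,0,10,0,0,0,0]
    - [-11.2,-19,10,0,0,0,0]
    - [-11.2,-19,10,0,0,0,0]
    - [-11.2,-19,10,0,0,0,0]
    - [-11.2,-19,10,0,0,0,0]
    - [-11.2,-19,10,0,0,0,0]
    - [-11.2,-19,10,0,0,0,0]
    - [-11.2,-19,10,0,0,0,0]
    - [-11.2,-19,10,0,0,0,0]

```text
t: 26.33
ee_pos: [493.5, -275.8, 237.5]
orientation: [-3.141, 0.028, -0.001]
ft_force: [0.5, 0.2, -0.9]
width: 44.0
grasp_force: 0.0
```

```bash
python3 chk.py
python3 - <<'E'
from h import *
s=snap('side');o=ctrl.get_obs();e=o['ee_pos'];print(e.round(1))
A=cv2.resize(s['image'][100:190,280:400],None,fx=6,fy=6,interpolation=2)
cv2.imwrite('pics/r3.png',A[:,:,::-1])
E
```

```text
side absdiff mean 11.6 shift ((0.1958246329387947, 0.1355661385005078), 0.8044057169829998)
top absdiff mean 56.6 shift ((3.6109935229059484, 1.6182460853775709), 0.08265090945911703)
[ 494.2 -274.4  237.3]
```

View pics/r3.png

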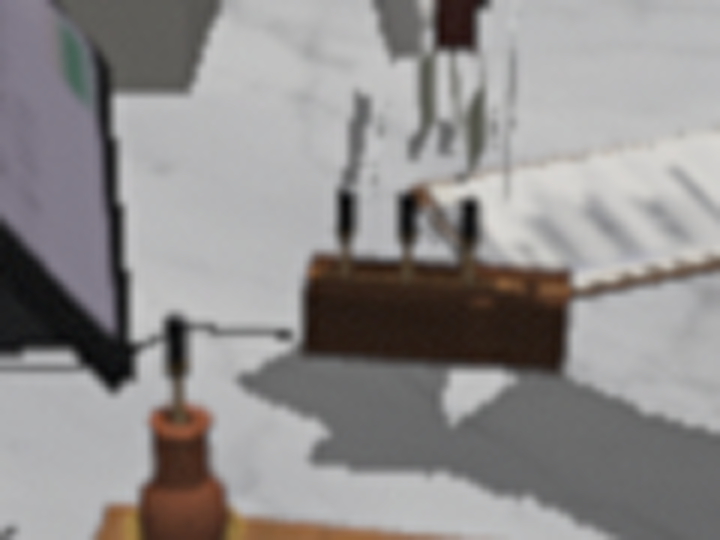

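Reed3 is seated in the terracotta flacon, with its cap at (176,345), and the stand hasn't moved. Next I'll take reed2, whose cap is at (469,220).

Emit:
servo_tool:
  increments:
    - [-0.05,-4,-2,0,0,0,0]
    - [-0.05,-8.0,-4,0,0,0,0]
    - [-0.05,-8.0,-6,0,0,0,0]
    - [-0.05,-8.0,-9,0,0,0,0]
    - [-0.05,-8.0,-9,0,0,0,0]
    - [-0.05,-8.0,-9,0,0,0,0]

```text
t: 26.98
ee_pos: [492.7, -353.7, 146.0]
orientation: [-3.139, 0.022, 0.005]
ft_force: [0.5, -0.3, 0.8]
width: 43.7
grasp_force: 0.0
```

Emit:
servo_tool:
  increments:
    - [0.05,-0.1,-3,0,0,0,0]
    - [0.05,-0.1,-6,0,0,0,0]
    - [0.05,-0.1,-8.4,0,0,0,0]
    - [0.05,-0.1,-8.4,0,0,0,0]
    - [0.05,-0.1,-8.4,0,0,0,-1]
    - [0.05,-0.1,-8.4,0,0,0,-1]
    - [0.05,-0.1,-8.4,0,0,0,-1]
    - [0.05,-0.1,-8.4,0,0,0,-1]
    - [0.05,-0.1,-8.4,0,0,0,-1]
    - [0.05,-0.1,-8.4,0,0,0,-1]
    - [0.05,-0.1,-8.4,0,0,0,-1]

```text
t: 27.9
ee_pos: [494.2, -357.0, 64.5]
orientation: [3.14, -0.025, 0.003]
ft_force: [-0.3, 0.7, 7.5]
width: 11.5
grasp_force: 30.0
```

Emit:
servo_tool:
  increments:
    - [0,0,2,0,0,0,-1]
    - [0,0,5,0,0,0,-1]
    - [0,0,9,0,0,0,-1]
    - [0,0,13,0,0,0,-1]
    - [0,0,17,0,0,0,-1]
    - [0,0,21,0,0,0,-1]
    - [0,0,21,0,0,0,-1]
    - [0,0,21,0,0,0,-1]

```text
t: 28.57
ee_pos: [494.5, -357.4, 276.4]
orientation: [3.138, -0.025, 0.007]
ft_force: [-0.3, -0.1, -0.9]
width: 11.1
grasp_force: 30.0
```

Emit:
servo_tool:
  increments:
    - [0.9,3.3,0,0,0,0,-1]
    - [1.8,6.6,0,0,0,0,-1]
    - [2.7,10,0,0,0,0,-1]
    - [3.6,13.3,0,0,0,0,-1]
    - [4.5,16.6,0,0,0,0,-1]
    - [5.4,20,0,0,0,0,-1]
    - [6.3,23.3,0,0,0,0,-1]
    - [7.2,26.6,0,0,0,0,-1]
    - [8.1,30,0,0,0,0,-1]
    - [9,33.3,0,0,0,0,-1]
    - [10,36.6,0,0,0,0,-1]
    - [11,40,-2,0,0,0,-1]
    - [11.8,42.8,-4.5,0,0,0,-1]
    - [11.8,43.15,-7,0,0,0,-1]
    - [11.8,43.15,-9.5,0,0,0,-1]
    - [11.8,43.15,-9.8,0,0,0,-1]
    - [11.8,43.15,-9.8,0,0,0,-1]
    - [11.8,43.15,-9.8,0,0,0,-1]

```text
t: 30.07
ee_pos: [611.3, 74.6, 175.2]
orientation: [3.141, -0.026, -0.002]
ft_force: [0.8, 0.2, 0.2]
width: 11.3
grasp_force: 30.0
```

Run:
```python
from h import *
s=snap('side');o=ctrl.get_obs();e=o['ee_pos'];print(e.round(1),o['width'])
cv2.imwrite('pics/r4.png',cv2.resize(s['image'][130:240,260:350],None,fx=5,fy=5,interpolation=2)[:,:,::-1])
```

```text
[611.9  74.6 176.1] 11.405731971777653
```

View pics/r4.png

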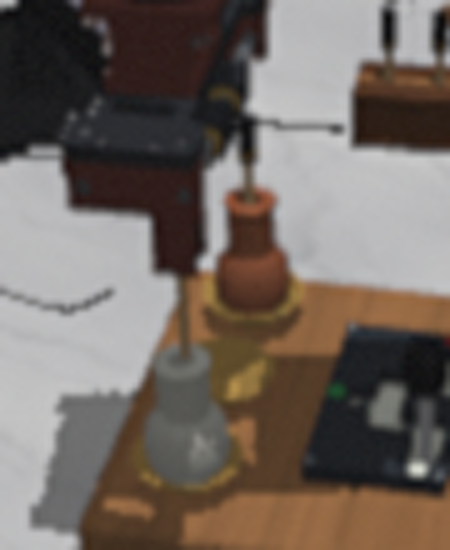

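The reed tip at (184,357) is right over the white mouth at (184,360). I'll insert it, release and lift straight up.

Emit:
servo_tool:
  increments:
    - [0,0,-0.7,0,0,0,-1]
    - [0,0,-1.4,0,0,0,-1]
    - [0,0,-2,0,0,0,-1]
    - [0,0,-2.6,0,0,0,-1]
    - [0,0,-3.2,0,0,0,-1]
    - [0,0,-3.6,0,0,0,-1]
    - [0,0,-3.7,0,0,0,-1]
    - [0,0,-3.7,0,0,0,-1]

```text
t: 30.78
ee_pos: [611.5, 75.0, 138.2]
orientation: [-3.141, 0.025, 0.0]
ft_force: [-0.5, 1.0, -0.6]
width: 11.2
grasp_force: 30.0
```

Emit:
servo_tool:
  increments:
    - [0,0,0,0,0,0,-0.4]
    - [0,0,0,0,0,0,-0.2]
    - [0,0,0,0,0,0,0]
    - [0,0,0,0,0,0,0]
    - [0,0,3,0,0,0,0]
    - [0,0,6,0,0,0,0]
    - [0,0,11,0,0,0,0]
    - [-3,-3,11,0,0,0,0]
    - [-21,-25,11,0,0,0,0]
    - [-21,-25,11,0,0,0,0]
    - [-21,-25,11,0,0,0,0]
    - [-21,-25,11,0,0,0,0]
    - [-21,-25,11,0,0,0,0]
    - [-21,-25,11,0,0,0,0]
    - [-21,-25,11,0,0,0,0]
    - [-21,-25,11,0,0,0,0]
    - [-21,-25,11,0,0,0,0]
    - [-21,-25,11,0,0,0,0]

```text
t: 32.28
ee_pos: [401.8, -175.1, 248.6]
orientation: [3.141, -0.026, 0.001]
ft_force: [-0.2, 0.0, 0.7]
width: 43.5
grasp_force: 0.0
```

Run:
```python
from h import *
d=snap('top');s=snap('side');o=ctrl.get_obs();e=o['ee_pos'];print(e.round(1),o['width'])
A=cv2.resize(s['image'][130:250,270:370],None,fx=4,fy=4,interpolation=2)
B=cv2.resize(d['image'][165:245,280:370],None,fx=4.4,fy=4.4,interpolation=2)
C=np.zeros((480,800,3),np.uint8);C[:,:400]=A;C[:B.shape[0],402:402+B.shape[1]]=B
for n,x,y in(('wh',612,74.3),('te',605.7,-86)):
  for z in(36,114,139,169):print(n,z,'side',((px(s,(x,y,z))-[270,130])*4).round(),'top',((px(d,(x,y,z))-[280,165])*4.4+[402,0]).round())
cv2.imwrite('pics/v1.png',C[:,:,::-1])
```

```text
[ 402.3 -174.4  248.4] 43.80572982609867
wh 36 side [110. 380.] top [494.  90.]
wh 114 side [105. 289.] top [491.  71.]
wh 139 side [103. 258.] top [491.  65.]
wh 169 side [101. 220.] top [489.  57.]
te 36 side [161. 248.] top [702. 100.]
te 114 side [158. 160.] top [711.  81.]
te 139 side [157. 130.] top [715.  75.]
te 169 side [156.  94.] top [719.  67.]
```

View pics/v1.png

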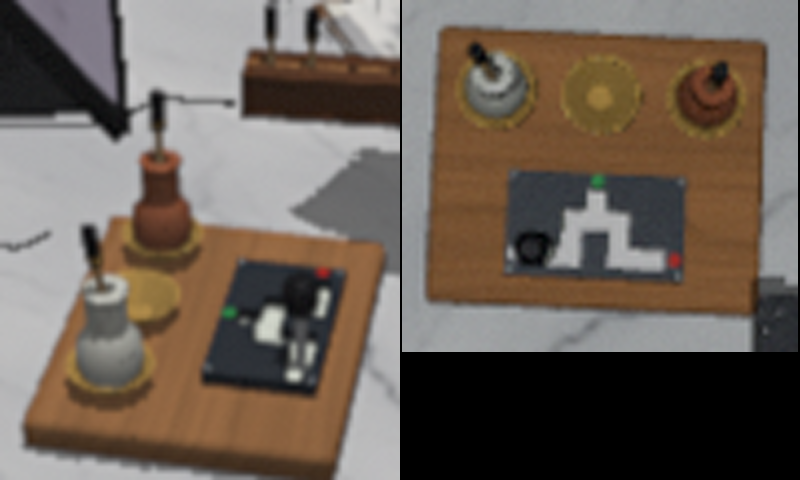

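The picture shows both flacons seated and both reeds fully in: terracotta cap top at (157,93) against a predicted (156,94), and the white one leaning about 6°. The knob is still at the white end. Now the lever goes to green.

Emit:
servo_tool:
  increments:
    - [8.5,22.2,-4,0,0,0,0]
    - [8.5,22.2,-4,0,0,0,0]
    - [8.5,22.2,-4,0,0,0,0]
    - [8.5,22.2,-4,0,0,0,0]
    - [8.5,22.2,-4,0,0,0,0]
    - [8.5,22.2,-4,0,0,0,0]
    - [8.5,22.2,-4,0,0,0,0]
    - [8.5,22.2,-4,0,0,0,0]
    - [8.5,22.2,-4,0,0,0,0]
    - [8.5,22.2,-4,0,0,0,0]

```text
t: 33.22
ee_pos: [486.2, 46.7, 208.3]
orientation: [3.141, -0.024, -0.0]
ft_force: [0.9, 0.3, -0.9]
width: 44.0
grasp_force: 0.0
```

Emit:
servo_tool:
  increments:
    - [0,0,-4,0,0,0,0]
    - [0,0,-8,0,0,0,0]
    - [0,0,-11,0,0,0,0]
    - [0,0,-12.7,0,0,0,0]
    - [0,0,-12.7,0,0,0,0]
    - [0,0,-12.7,0,0,0,-1]
    - [0,0,-12.7,0,0,0,-1]
    - [0,0,-12.7,0,0,0,-1]
    - [0,0,-12.7,0,0,0,-1]
    - [0,0,-12.7,0,0,0,-1]
    - [0,0,-12.7,0,0,0,-1]

```text
t: 34.13
ee_pos: [487.6, 47.0, 82.8]
orientation: [-3.141, 0.025, -0.005]
ft_force: [-0.7, -1.0, 8.8]
width: 24.6
grasp_force: 30.0
```

Emit:
servo_tool:
  increments:
    - [0,-0.9,0,0,0,0,-1]
    - [-0.1,-1.8,0,0,0,0,-1]
    - [-0.1,-2.6,0,0,0,0,-1]
    - [-0.15,-3.1,0,0,0,0,-1]
    - [-0.15,-3.1,0,0,0,0,-1]
    - [0.8,-3.1,0,0,0,0,-1]
    - [1.7,-3.15,0,0,0,0,-1]
    - [2.6,-3.15,0,0,0,0,-1]
    - [2.6,-3.15,0,0,0,0,-1]

```text
t: 34.88
ee_pos: [515.1, 15.3, 82.9]
orientation: [3.141, -0.024, 0.007]
ft_force: [0.6, -2.3, 8.9]
width: 24.9
grasp_force: 30.0
```

Now to the branch point (y ≈ −2.8), then +x into the green slot.

Emit:
servo_tool:
  increments:
    - [-0.1,-0.8,0,0,0,0,-1]
    - [-0.1,-1.5,0,0,0,0,-1]
    - [-0.1,-1.8,0,0,0,0,-1]
    - [-0.1,-1.8,0,0,0,0,-1]
    - [0.6,-1.85,0,0,0,0,-1]
    - [1.2,-1.85,0,0,0,0,-1]
    - [1.7,-1.87,0,0,0,0,-1]
    - [1.8,-1.87,0,0,0,0,-1]
    - [1.8,-1.87,0,0,0,0,-1]

```text
t: 35.63
ee_pos: [531.6, -3.4, 82.7]
orientation: [3.141, -0.024, 0.004]
ft_force: [-0.8, -1.2, 8.0]
width: 25.1
grasp_force: 30.0
```

Emit:
servo_tool:
  increments:
    - [0,0,0,0,0,0,-0.2]
    - [0,0,0,0,0,0,0]
    - [0,0,0,0,0,0,0]
    - [0,0,0,0,0,0,0]
    - [0,0,4,0,0,0,0]
    - [0,0,8,0,0,0,0]
    - [0,0,12,0,0,0,0]
    - [0,0,16,0,0,0,0]
    - [-2,-2,16,0,0,0,0]
    - [-13,-18,16,0,0,0,0]
    - [-13,-18,16,0,0,0,0]
    - [-13,-18,16,0,0,0,0]
    - [-13,-18,16,0,0,0,0]
    - [-13,-18,16,0,0,0,0]
    - [-13,-18,16,0,0,0,0]
    - [-13,-18,16,0,0,0,0]
    - [-13,-18,16,0,0,0,0]

```text
t: 37.05
ee_pos: [400.6, -183.1, 241.3]
orientation: [-3.141, 0.026, -0.0]
ft_force: [0.2, -0.5, 1.1]
width: 43.6
grasp_force: 0.0
```

Run:
```python
from h import *
d=snap('top');s=snap('side');print(ctrl.get_obs()['ee_pos'].round(1))
T=lambda X,Y:np.array([(X+.5)/4.8-.5+280,(Y+.5)/4.8-.5+165])
c,n=np.cos(-.0376),np.sin(-.0376);R=np.array([[c,-n],[n,c]]);q=np.array([553.27,-4.37])
A=cv2.resize(d['image'][165:245,280:370],None,fx=4.8,fy=4.8,interpolation=2)
m=(A.max(2)<38).astype(np.uint8);k,l,st,ce=cv2.connectedComponentsWithStats(m)
for i in range(1,k):
  if st[i,4]>150:
    p=w(d,*T(*ce[i]),100);print(st[i],p,(R.T@(p[:2]-q)).round(1))
B=s['image'][120:250,265:375];m=(B.max(2)<38).astype(np.uint8);k,l,st,ce=cv2.connectedComponentsWithStats(m)
for i in range(1,k):
  if st[i,4]>15:print('side',st[i],(ce[i]+[265,120]).round(1))
P=lambda x,y,z:np.r_[q+R@np.array([x,y]),z]
print('expect knob',px(s,P(-23,0,100)),'across 24',px(s,P(-31,0,100)),'caps',px(s,(612,77,153)),px(s,(606,-86,154)))
```

```text
[ 401.  -182.5  241.3]
[ 76  49  18  20 229] [628.7  85.5 100. ] [72.  92.6]
[337  70  17  24 239] [614.4 -91.6 100. ] [ 64.4 -84.9]
[ 198  189   42   37 1024] [528.7  -6.5 100. ] [-24.5  -3.1]
side [  0   2  37  42 678] [277.8 146. ]
side [63 67  8 10 63] [331.7 191.6]
side [ 56 104  27   4  44] [334.5 225.5]
expect knob [331.07260743 192.22059915] across 24 [333.91926407 192.5196937 ] caps [295.24704402 190.65432407] [309.0702932  158.11771523]
```

```bash
python3 -c "
from workcell import ctrl
print(ctrl.close_job())"
```

```text
the job is handed in; nothing more can be done
None
```

I handed the job in at about 37 s. Only the white and terracotta flacons were present; both stand in dishes with a reed down each neck. The lever was last measured about 31 mm across in the green-dot slot (26 mm needed), and the stamp was not touched. Handing in returned no verdict.

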